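Refit the dial knob of the seed-tray warmer

ROBOT

A 6-joint arm with a two-finger parallel gripper is mounted at the origin on a cart in front of the work surface, level with it; the furniture and walls round the work are solid. World frame = base frame: x ahead of the robot, y to its left, z up, the work surface at z = 0. Lengths are in mm, angles in rad, forces in N, time in s.
With the tool pointing down it reaches from about 350 to 875 mm from the base axis. Payload 4.2 kg.
Tool frame: the origin (TCP) lies between the finger pads; the fingertips stand 19 mm ahead of it and the grasp point (between the pads) is the TCP; y points along the fingers, z is the direction in which the jaws open and shut, and the axes are right-handed (so a half turn about y gives the same grasp; the last joint's range is limited). The gripper opens to 85 mm and grips with 20 to 120 N. Pads are 22 mm wide; open, the fingers measure 114 mm over their backs; the gripper's body (76 mm by 85 mm) begins 54 mm behind the grasp point. The pads swing forward as they close: fully open they stand 13 mm farther back than shut.
Start: joints at [1.408, 0.385, 0.008, 0, -1.194, -0.259], TCP at [255.844, 570.213, 250.312] pointing down, gripper open.
Joint ranges: [-3.14, 3.14], [-1.21, 2.06], [-1.07, 1.41], [-3.16, 2.05], [-2.99, -0.16], [-3.1, 3.1]. Speed limits (rad/s): [2.79, 2.79, 3.14, 3.14, 3.14, 3.14].

INTERFACE

Orientations are given as a unit quaternion [x, y, z, w].
In Python, from bench import arm gives the robot as it stands.
- The arm moves only by the shell command python3 -m inch 'ROWS'. ROWS is JSON, a list of rows, each a list of 7 numbers: the opening, from 0 (shut) to 1 (fully open), then the shift along the tool's x, y, z in cm, then the turn, a rotation vector about the tool's x, y, z in degrees. A call has 1 to 20 rows; each row is the pose to reach, as a shift and turn from the pose commanded when the call began, along the tool's axes at that moment; what a row does not reach only later rows make up. A row lasts 1/12 s, in which the tool goes at most 41.7 mm and 7.16 degrees, less where a joint would pass 70% of its speed; a pose out of reach is approached as far as the arm can. A call with a gripper value outside its range is refused whole. The fingers move at their own pace and stop on an object; the grip force is fixed at half the most. Time passes only in rows, so rows that repeat a pose let the fingers close. It gives the time, the measured TCP pose, the force and the opening at its end, in the units of the state.
- arm.read_state(): the state, without advancing time (a new reading comes with each control period).
- arm.get_image(name): name is "scene" or "top" or "wrist"; returns the picture (384x512x3 uint8, red, green, blue); there is no depth.
- arm.camera_params(name): a dict with "fx", "fy", "cx", "cy" (pixels), "rvec" (rotation vector, rad) and "tvec" (3), from world to camera coordinates, as OpenCV has them. Camera axes: x right, y down, z forward; pixel columns grow to the right and rows downward; lengths in mm; the calibration is good to about 2 mm. The wrist camera is an equidistant fisheye: a pixel r from the principal point sees the ray r / f radians off the axis. A picture is of the moment at which its call begins: read the wrist's pose just before it. camera_params takes no time and is no camera call; for the wrist camera it gives the pose at the moment of the call.
- arm.job_done(): hands the job in, once; it reports no verdict.
Trained networks look in the newest picture that a camera, given by its name, has taken for a name from the list of things; names that differ only in an ending like _2 or _b are one class to them, and where a whole thing is asked for, a point or a joint stands for the part that bears it (a point fixed in the world has none). Each returns a list of dicts, best first, with "conf" (0 to 1); they miss things now and then, are a little off and sometimes report something else, mostly with a low value. They report only what shows in the picture. A call takes as long as a camera call.
- arm.masks_of(label, camera): "mask" (384x512 bool, what is visible of it) and "extent" ([left, top, width, height] in pixels, round what is visible of it).
The state is a dict: "clock": time; "joints": joint angles; "joint_vel": joint speeds; "joint_efforts": joint torques, N m; "position": TCP position; "ee_rot": TCP orientation; "contact_force": force on the tool from outside, world axes, zero at the start; "wrist_torque": the same for the moment, N m; "gripper_width": finger opening in mm.
Only numpy, scipy, OpenCV 4.12 (cv2) and the standard library are available. Lean on these libraries where they do the work, as an engineer would, in place of code of your own. Each camera call takes 0.05 s, during which the arm holds its last target.

TASK

The black dial knob has come off the seed-tray warmer's control unit. Put it back on the bare D-shaped spindle with its flat bore lined up with the spindle's flat (the knob's pointed nose goes on the flat side), push it straight down until it snaps fully home, then turn it until its nose points at the long bar mark on the dial. Let go, and leave the other things on the bench where they are.

Things in the scene. Friction and masses are not known exactly. Their poses are not given: they have to be found in the camera images.
- knob: Loose black oblong dial knob, 34 mm high, upright on the bench, bore down, about 60 g. Flat upright cheeks 40 mm apart (along its y), running from x = -4 to +14 mm. From above it runs from a round tail at x = -24 to a narrow nose at x = +42 mm; a white line on top leads to the nose. Origin on the bore's axis at the underside; z up, x to the nose.
- knob_bore (a point): Mouth of the knob's bore (same point as the knob's origin). The D-shaped bore is 20 mm deep and 21.2 mm wide, its flat 5.4 mm from the axis on the nose side (+x); the mouth is chamfered except at the flat. On the tail side a groove inside catches the spindle's nub.
- knob_pointer (a point): Tip of the knob's nose, 42 mm from the bore's axis along the knob's x, at the height of its underside.
- control_unit: Grey box fixed to the bench, 130 (x) x 170 (y) x 57 mm high; origin under its centre, x towards the dial's long mark. On top: the bare spindle, at x = -6, y = -20 mm, amid an arc of small black dots with one long black bar mark on the far (+x) side; a rocker switch and an amber lens at the +y side.
- spindle_seat (a point): Point on the spindle's axis at the top of the 34 mm wide black boss, 63 mm above the bench and 6 mm above the panel: the knob's underside rests here when it is fully home. Axes as the control unit's.
- spindle (a joint): Turn of the upright steel D-spindle, rad, anticlockwise from above, stops at -1.7 and 1.7. At 0 its flat faces the long mark (the unit's x); at q it faces that direction turned by q. Turns stiffly (0.04 N m) and stays where left. The knob has up to 0.15 rad of play on it either way, so judge by the nose; a bore within about 5 degrees of the flat slides on.
- spindle_tip (a point): Top of the spindle on its axis, 18 mm above the seat. Spindle 20 mm in diameter, flat 5 mm from the axis, top 3 mm chamfered. On the round side a brass sprung nub sticks out 3 mm, 10 mm above the seat: the knob meets it 12 mm above home, needs 5 to 20 N to pass it, and snaps in over the last 4 mm.
- dial_mark (a point): Point level with the seat, 42 mm from the spindle's axis, 6 mm short of the near end of the long bar mark (6 x 16 mm): the knob's nose is to stand over it.
- tape_measure: Yellow tape measure, 38 x 82 x 64 mm, a bystander standing between the knob and the control unit. Origin at its underside.
- screwdriver: Black-handled screwdriver, 168 mm long, 29 mm thick, a bystander lying near the bench's front edge. Origin at its underside.

How it is judged:
By the outcome, as a careful person would: the job done as asked, in the order asked, and still so for the second after the job is handed in, with the robot touching nothing.
It also fails if it takes over 48 s, if anything falls off the work surface, if the arm or the gripper's body presses on something with over 40 N, if the wrist force passes 120 N, or if a joint passes its speed limit or range.

## Working session

There is one attempt and no reset: what is moved stays moved. The work goes in short steps, Python scripts to look and compute and a shell command to move; the robot and the scene stay as the last step left them, time stands still between calls to the robot, and variables do not carry over. Pictures are saved under pics/ and viewed, and the job is handed in when it is done.

```bash
ls; mkdir -p pics; cat > h.py <<'E'
import numpy as np, cv2
from bench import arm
from scipy.spatial.transform import Rotation as R
def snap(n,f):
    im=arm.get_image(n); cv2.imwrite('pics/'+f,cv2.cvtColor(im,cv2.COLOR_RGB2BGR)); return im
def cam(n):
    p=arm.camera_params(n); return p
def px2w(n,u,v,z,p=None):
    p=p or cam(n); Rm=R.from_rotvec(np.ravel(p['rvec'])).as_matrix(); t=np.ravel(p['tvec'])
    a=(u-p['cx'])/p['fx']; b=(v-p['cy'])/p['fy']
    if n=='wrist':
        r=np.hypot(a,b); k=np.sin(r)/r if r>1e-9 else 1; d=np.array([a*k,b*k,np.cos(r)])
    else: d=np.array([a,b,1.])
    c=-Rm.T@t; d=Rm.T@d
    return c+d*(z-c[2])/d[2]
def w2px(n,X,p=None):
    p=p or cam(n); Rm=R.from_rotvec(np.ravel(p['rvec'])).as_matrix(); t=np.ravel(p['tvec'])
    q=Rm@np.array(X,float)+t
    if n=='wrist':
        th=np.arctan2(np.hypot(q[0],q[1]),q[2]); ph=np.arctan2(q[1],q[0])
        return np.array([p['cx']+p['fx']*th*np.cos(ph),p['cy']+p['fy']*th*np.sin(ph)])
    return np.array([p['cx']+p['fx']*q[0]/q[2],p['cy']+p['fy']*q[1]/q[2]])
E
python3 - <<'E'
from h import *
for n in('scene','top','wrist'):
    snap(n,n+'0.png'); p=cam(n); print(n,p)
s=arm.read_state(); print(s)
print(R.from_quat(s['ee_rot']).as_matrix().round(3))
E
```

```text
pics
scene {'fx': 347.6773963797579, 'fy': 347.6773963797579, 'cx': 254.56016293041125, 'cy': 188.6479497631394, 'rvec': array([ 1.13288276, -2.04288962,  1.2433357 ]), 'tvec': array([293.26991569, 256.11950097, 635.90520476])}
top {'fx': 413.7705322369098, 'fy': 413.7705322369098, 'cx': 254.85420509846932, 'cy': 194.06603899117195, 'rvec': array([ 2.19277896, -2.19668188,  0.09704003]), 'tvec': array([  29.89436742,  501.7669415 , 1021.9327264 ])}
wrist {'fx': 297.3186396354542, 'fy': 297.3186396354542, 'cx': 252.8952532107006, 'cy': 192.01583938758057, 'rvec': array([-1.59366005,  2.46120194,  0.41267464]), 'tvec': array([624.80476308, -42.17586543, 380.96045251])}
{'clock': 0.15, 'joints': array([ 1.40759465e+00,  3.85362264e-01,  6.93877222e-03, -3.13471835e-04,
       -1.19395854e+00, -2.58603390e-01]), 'joint_vel': array([-0.00030819, -0.00189086,  0.0070711 ,  0.00224021, -0.00068175,
        0.00026619]), 'joint_efforts': array([-3.08913050e-04, -3.92679119e+01,  1.88581842e+01,  4.18858856e+00,
       -3.38734862e-03, -4.34861363e-06]), 'position': array([255.70716657, 569.86492905, 249.48883376]), 'ee_rot': array([-0.14799126, -0.69086529,  0.6919951 ,  0.1481436 ]), 'contact_force': array([-0.37297534,  0.41920093,  0.07467484]), 'wrist_torque': array([-0.01811353, -0.00614811, -0.0203054 ]), 'gripper_width': 85.41381874037333}
[[-0.912 -0.001 -0.41 ]
 [ 0.41  -0.002 -0.912]
 [-0.    -1.     0.002]]
```

View pics/scene0.png

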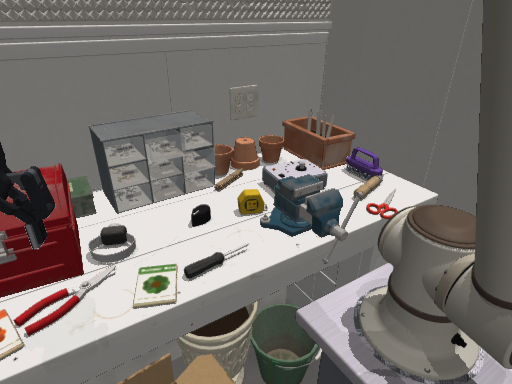

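View pics/top0.png

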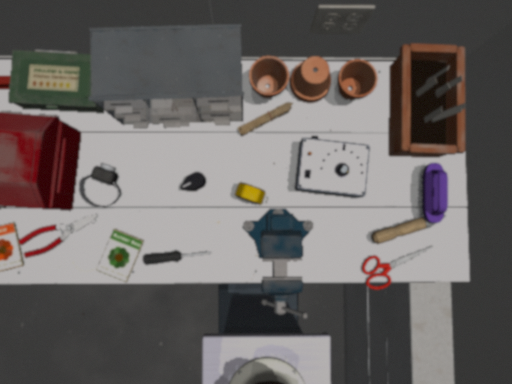

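View pics/wrist0.png

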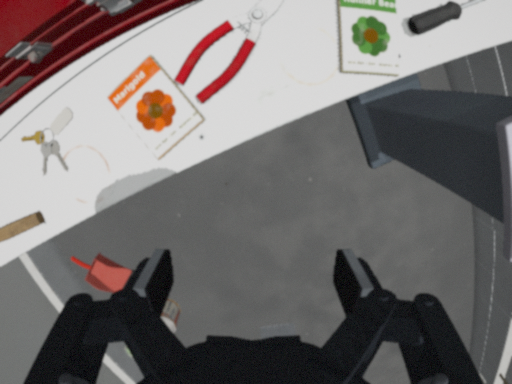

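The top view shows the knob at about (193,182), the control unit at (333,166) with the spindle near (342,169), the tape at (251,193), and a vise in front at (278,240). I'll zoom in and measure.

```bash
python3 - <<'E'
from h import *
im=cv2.imread('pics/top0.png')
a=cv2.resize(im[160:205,170:215],None,fx=9,fy=9,interpolation=cv2.INTER_CUBIC)
b=cv2.resize(im[130:205,290:375],None,fx=5.4,fy=5.4,interpolation=cv2.INTER_CUBIC)[:405]
b=b[:, :395+60]
cv2.imwrite('pics/z1.png',np.hstack([np.pad(a[:405],((0,0),(0,0),(0,0))),b[:,:395]]))
cv2.imwrite('pics/z2.png',b)
for uv,z in (((193,182),34),((182,187),34),((342,169),80),((333,166),57),((251,193),64),((278,215),100),((307,172),57)): print(uv,px2w('top',*uv,z).round(0))
for l in('knob','control_unit','tape_measure','spindle','screwdriver'):
    for m in arm.masks_of(l,'top')[:2]: 
        ys,xs=np.nonzero(m['mask']); print(l,m['conf'],m['extent'],xs.mean(),ys.mean())
E
```

```text
(193, 182) [531. 182.  34.]
(182, 187) [518. 209.  34.]
(342, 169) [ 557. -177.   80.]
(333, 166) [ 567. -161.   57.]
(251, 193) [501.  39.  64.]
(278, 215) [448. -23. 100.]
(307, 172) [553. -97.  57.]
knob 0.82 [183.1, 172.4, 21.6, 20.0] 193.33798882681563 181.79608938547486
control_unit 0.71 [293.0, 136.7, 78.8, 63.0] 331.4996061958519 167.66211604095562
tape_measure 0.73 [237.2, 184.5, 32.6, 20.5] 250.3646288209607 193.85589519650654
screwdriver 0.89 [140.7, 250.3, 72.2, 11.6] 166.41151385927506 257.2004264392324
```

View pics/z1.png

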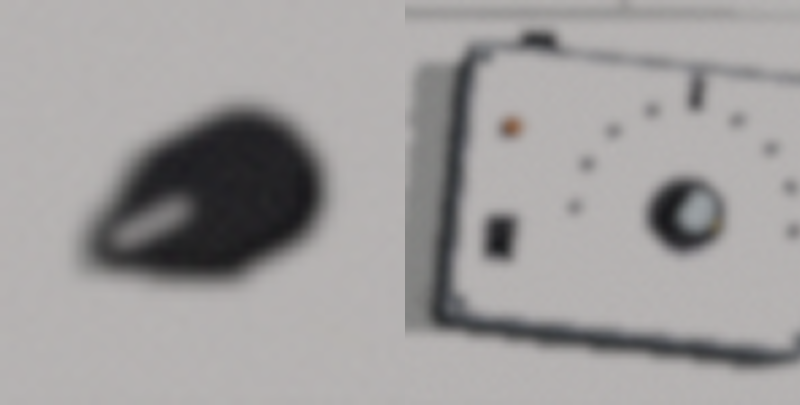

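View pics/z2.png

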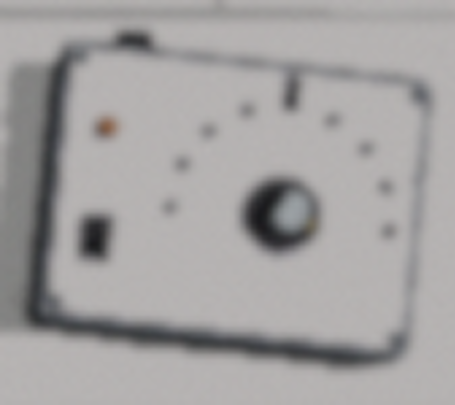

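```bash
cat >> h.py <<'E'
def go(pos,zyaw):
    """shift(cm)/turn(deg) to TCP pos, tool down, tool z at yaw (deg)"""
    s=arm.read_state(); R0=R.from_quat(s['ee_rot']); a=np.radians(zyaw)
    z=np.array([np.cos(a),np.sin(a),0]); y=np.array([0,0,-1.]); x=np.cross(y,z)
    R1=R.from_matrix(np.c_[x,y,z])
    print('pos',s['position'].round(1),'shift',(R0.inv().apply(np.array(pos)-s['position'])/10).round(2),'turn',np.degrees((R0.inv()*R1).as_rotvec()).round(1),'clk',s['clock'])
E
python3 - <<'E'
from h import *
p=cam('wrist'); Rm=R.from_rotvec(p['rvec']).as_matrix(); c=-Rm.T@p['tvec']
s=arm.read_state(); R0=R.from_quat(s['ee_rot'])
print('cam in tool',R0.inv().apply(c-s['position']), 'axis in tool',R0.inv().apply(Rm[2]),'right',R0.inv().apply(Rm[0]))
print(px2w('top',80,208,150),px2w('top',80,120,200))
go((531,184,300),207)
go((540,150,300),207)
E
```

```text
cam in tool [ -84.32760657 -124.08620306   -0.21196798] axis in tool [ 3.26549195e-01  9.45179736e-01 -9.43479382e-04] right [-4.71128795e-04  1.16097006e-03  9.99999215e-01]
[462.68413703 410.66092203 150.        ] [643.76850146 395.52627536 200.        ]
pos [255.8 570.2 250.1] shift [-40.92  -4.98  23.97] turn [-0.  38.8 -0. ] clk 0.4
pos [255.8 570.2 250.1] shift [-43.13  -4.98  26.7 ] turn [-0.  38.8 -0. ] clk 0.4
```

```bash
python3 -m inch '[[1,-10,-5,6,0,10,0],[1,-20,-5,12,0,20,0],[1,-40.9,-1,24,0,38.8,0],[1,-40.9,-1,24,0,38.8,0],[1,-40.9,-1,24,0,38.8,0],[1,-40.9,-1,24,0,38.8,0],[1,-40.9,-1,24,0,38.8,0],[1,-40.9,-1,24,0,38.8,0],[1,-40.9,-1,24,0,38.8,0],[1,-40.9,-1,24,0,38.8,0],[1,-40.9,-1,24,0,38.8,0],[1,-40.9,-1,24,0,38.8,0],[1,-40.9,-1,24,0,38.8,0],[1,-40.9,-1,24,0,38.8,0],[1,-40.9,-1,24,0,38.8,0],[1,-40.9,-1,24,0,38.8,0]]'; python3 - <<'E'
from h import *
snap('wrist','w1.png')
for m in arm.masks_of('knob','wrist')[:2]: print(m['conf'],m['extent'])
go((557,-177,230),170)
print(arm.read_state()['joints'])
E
```

```text
clock: 1.73
position: [530.3, 184.7, 260.5]
ee_rot: [0.369, 0.603, -0.603, -0.369]
contact_force: [-0.6, -0.2, -0.8]
gripper_width: 85.6
0.64 [234.8, 129.5, 33.4, 58.8]
pos [530.2 184.9 260.5] shift [-33.42   3.04  14.13] turn [ 0.  37.1  0. ] clk 1.8333
[ 6.24016884e-01  2.69493449e-01 -1.34660282e-01 -5.83438947e-05
 -1.16624302e+00 -1.50286205e-01]
```

View pics/w1.png

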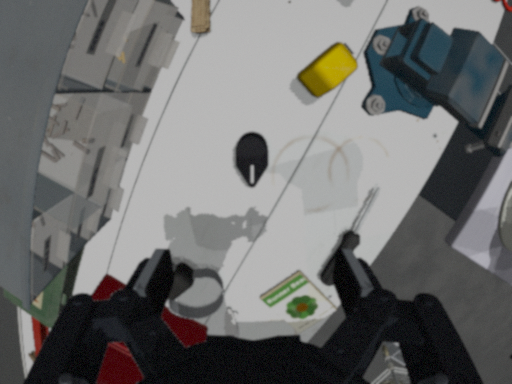

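```bash
python3 -m inch '[[1,-6,1,2.5,0,7,0],[1,-33.4,3,14.1,0,37,0],[1,-33.4,3,14.1,0,37,0],[1,-33.4,3,14.1,0,37,0],[1,-33.4,3,14.1,0,37,0],[1,-33.4,3,14.1,0,37,0],[1,-33.4,3,14.1,0,37,0],[1,-33.4,3,14.1,0,37,0],[1,-33.4,3,14.1,0,37,0],[1,-33.4,3,14.1,0,37,0],[1,-33.4,3,14.1,0,37,0],[1,-33.4,3,14.1,0,37,0],[1,-33.4,3,14.1,0,37,0],[1,-33.4,3,14.1,0,37,0]]'; python3 - <<'E'
from h import *
im=cv2.imread('pics/w1.png'); cv2.imwrite('pics/w1z.png',cv2.resize(im[115:200,210:295],None,fx=7,fy=7,interpolation=cv2.INTER_CUBIC))
p=snap('wrist','w2.png')
import json
p=cam('wrist'); json.dump({k:np.ravel(v).tolist() if np.ndim(v) else float(v) for k,v in p.items()},open('p2.json','w'))
E
```

```text
clock: 3.0
position: [557.2, -176.3, 230.7]
ee_rot: [0.541, 0.455, -0.455, -0.541]
contact_force: [0.8, 0.3, -0.5]
gripper_width: 85.1
```

View pics/w1z.png

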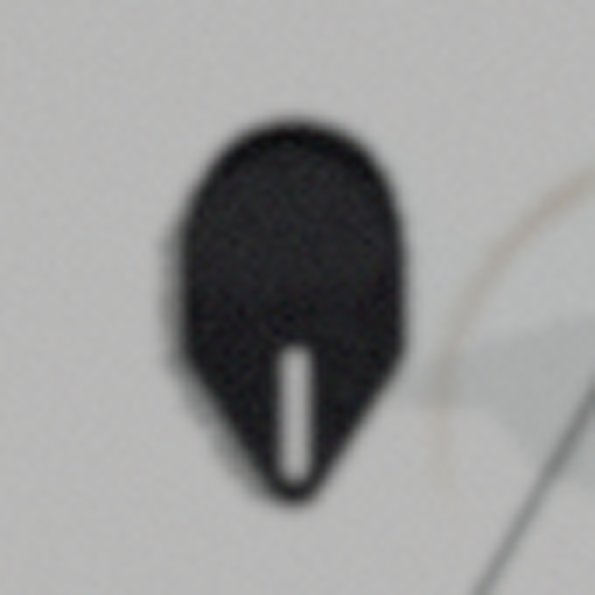

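View pics/w2.png

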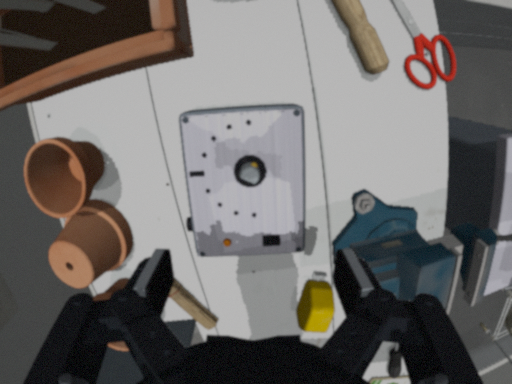

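```bash
python3 - <<'E'
from h import *
im=cv2.imread('pics/w2.png'); z=cv2.resize(im[145:195,225:275],None,fx=12,fy=12,interpolation=cv2.INTER_CUBIC)
z=np.clip(z.astype(float)*1.4,0,255).astype('uint8'); cv2.imwrite('pics/w2z.png',z)
cv2.imwrite('pics/w2y.png',cv2.resize(im[95:265,170:320],None,fx=3.5,fy=3.5,interpolation=cv2.INTER_CUBIC))
E
```

```text
(no output)
```

View pics/w2z.png

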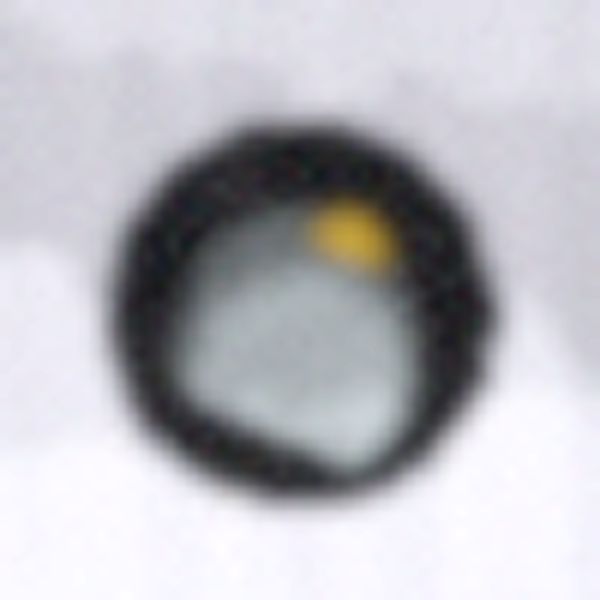

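View pics/w2y.png

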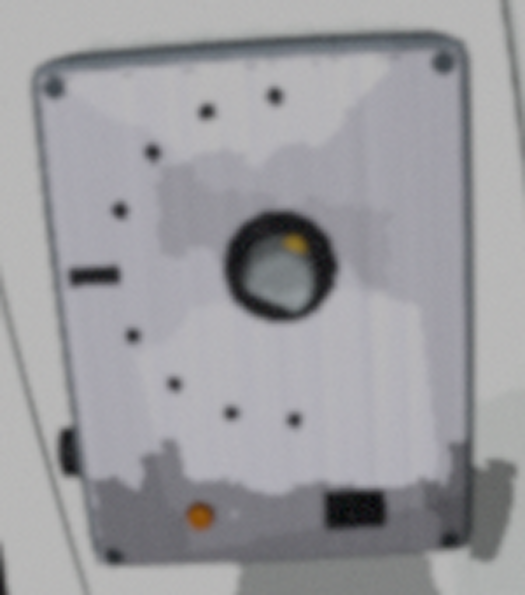

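```bash
cat > fit.py <<'E'
from h import *
import json
p=json.load(open('p2.json'))
f=lambda u,v,z: px2w('wrist',u,v,z,p)
# zoom coords
Z=lambda u,v,z:f(u/12+225-.46,v/12+145-.46,z)
im=cv2.imread('pics/w2.png')
c=Z(303,312,63); print('boss centre',c.round(1))
e=[Z(*q,63) for q in((110,312),(495,312),(303,120),(303,503))]; print('diam',np.linalg.norm(e[0]-e[1]),np.linalg.norm(e[2]-e[3]))
a,b=Z(195,402,81),Z(345,470,81); d=b-a; n=np.array([-d[1],d[0]]); 
print('flat len',np.linalg.norm(d),'normal yaw',np.degrees(np.arctan2(*n[::-1])),np.degrees(np.arctan2(*-n[::-1])), 'mid dist',((a+b)/2-c).round(1))
nb=Z(352,237,73); print('nub',(nb-c).round(1),'yaw opp',np.degrees(np.arctan2(*-(nb-c)[:2][::-1])))
Y=lambda u,v,z:f(u/3.5+170-.36,v/3.5+95-.36,z)
m1,m2=Y(70,276,57),Y(120,273,57); print('mark',m1.round(1),m2.round(1),'yaw from axis',[np.degrees(np.arctan2(*(m-c)[:2][::-1])).round(1) for m in(m1,m2)],np.linalg.norm((m2-c)[:2]))
cs=[Y(54,88,57),Y(443,62,57),Y(450,540,57),Y(114,556,57)]
print('corners',np.round(cs,1)); 
for i,j in((1,0),(2,3),(1,2),(0,3)):
    d=cs[j]-cs[i]; print(np.degrees(np.arctan2(d[1],d[0])).round(1),np.linalg.norm(d).round(1))
dots=[Y(*q,57) for q in((275,96),(207,111),(152,152),(119,210),(133,336),(174,384),(231,413),(294,420))]
D=np.array(dots)[:,:2]; A=np.c_[2*D,np.ones(8)]; s=np.linalg.lstsq(A,(D**2).sum(1),rcond=None)[0]; print('arc centre',s[:2].round(1),np.sqrt(s[2]+s[:2]@s[:2]).round(1))
print('dot yaws',[np.degrees(np.arctan2(*(q-s[:2])[::-1])).round(1) for q in D], 'mark from arc c',[np.degrees(np.arctan2(*(m[:2]-s[:2])[::-1])).round(1) for m in(m1,m2)])
E
python3 fit.py
```

```text
boss centre [ 559.5 -182.8   63. ]
diam 32.597239441769354 33.60101319672481
flat len 13.292198971983543 normal yaw -125.24838136239782 54.75161863760218 mid dist [ 3.4  5.  18. ]
nub [-5.6 -8.2 10. ] yaw opp 55.61212931881792
mark [ 622.9 -189.2   57. ] [ 607.6 -187.4   57. ] yaw from axis [np.float64(-5.8), np.float64(-5.4)] 48.28207068363548
corners [[ 615.2 -245.5   57. ]
 [ 503.8 -233.1   57. ]
 [ 520.8  -79.7   57. ]
 [ 632.3  -92.5   57. ]]
-6.3 112.1
-6.5 112.2
83.7 154.3
83.6 154.0
arc centre [ 560.1 -181.6] 50.1
dot yaws [np.float64(-98.5), np.float64(-75.6), np.float64(-52.5), np.float64(-29.5), np.float64(16.7), np.float64(39.5), np.float64(62.4), np.float64(85.2)] mark from arc c [np.float64(-6.9), np.float64(-6.9)]
```

```bash
cat > k.py <<'E'
from h import *
# cam pose for w1 from the state printed then
off=np.array([-84.33,-124.09,-.21])
p=cam('wrist'); s=arm.read_state(); Rt=R.from_quat(s['ee_rot']).as_matrix()
Rc=R.from_rotvec(p['rvec']).as_matrix()@Rt   # cam<-tool
q=np.array([.369,.603,-.603,-.369]); R1=R.from_quat(q/np.linalg.norm(q)).as_matrix()
pos=np.array([530.2,184.9,260.5])
Rm=Rc@R1.T; c=pos+R1@off
p1=dict(p); p1['rvec']=R.from_matrix(Rm).as_rotvec(); p1['tvec']=-Rm@c
Z=lambda u,v,z: px2w('wrist',u/7+210-.43,v/7+115-.43,z,p1)
l1,l2=Z(295,352,34),Z(294,482,34); n=Z(293.5,503,34); t=Z(295,117,34)
L,Rr=Z(185,290,34),Z(405,290,34)
d=n-t; print('yaw line',np.degrees(np.arctan2(*(l2-l1)[:2][::-1])),'nose-tail',np.degrees(np.arctan2(*d[:2][::-1])),np.linalg.norm(d),'width',np.linalg.norm(L-Rr))
u=d/np.linalg.norm(d); print('origin from nose',(n-42*u).round(1),'from tail',(t+24*u).round(1), 'cheek mid',((L+Rr)/2).round(1))
go((529,180,60),207)
E
python3 k.py
```

```text
yaw line 116.60459474130282 nose-tail 116.8180562183468 68.56728318717586 width 37.85449981807203
origin from nose [537.3 174.9  34. ] from tail [538.4 172.6  34. ] cheek mid [535.6 177.9  34. ]
pos [ 557.2 -176.4  230.7] shift [34.63 17.07  8.88] turn [  0.  -36.8  -0. ] clk 3.05
```

```bash
python3 - <<'E'
from h import *
go((537.5,174.5,100),206.7)
E
```

```text
pos [ 557.2 -176.4  230.7] shift [34.24 13.07  7.94] turn [  0.  -36.5  -0. ] clk 3.05
```

```bash
python3 -m inch '[[1,34.2,0,7.9,0,-36.5,0],[1,34.2,0,7.9,0,-36.5,0],[1,34.2,0,7.9,0,-36.5,0],[1,34.2,0,7.9,0,-36.5,0],[1,34.2,0,7.9,0,-36.5,0],[1,34.2,0,7.9,0,-36.5,0],[1,34.2,0,7.9,0,-36.5,0],[1,34.2,0,7.9,0,-36.5,0],[1,34.2,6,7.9,0,-36.5,0],[1,34.2,11,7.9,0,-36.5,0],[1,34.2,13,7.9,0,-36.5,0],[1,34.2,13,7.9,0,-36.5,0],[1,34.2,13,7.9,0,-36.5,0],[1,34.2,13,7.9,0,-36.5,0]]'; python3 - <<'E'
from h import *
snap('wrist','w3.png'); go((537.5,174.5,23),206.7)
E
```

```text
clock: 4.22
position: [539.4, 173.4, 101.9]
ee_rot: [0.372, 0.602, -0.601, -0.371]
contact_force: [0.3, 0.6, 0.2]
gripper_width: 85.2
pos [540.1 173.6 102.9] shift [0.2  7.99 0.23] turn [ 0.3 -0.1 -0. ] clk 4.2667
```

View pics/w3.png

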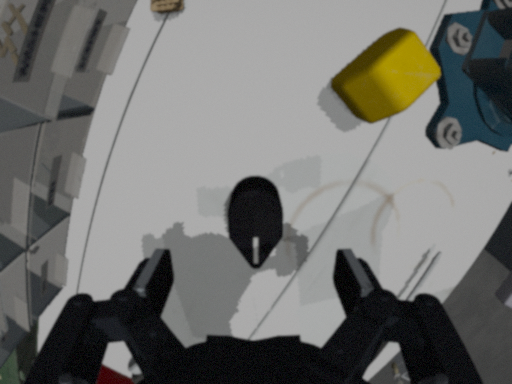

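```bash
python3 -m inch '[[1,0,3,0,0,0,0],[1,0,5.5,0,0,0,0],[1,0,7.2,0,0,0,0],[1,0,7.7,0,0,0,0],[1,0,7.7,0,0,0,0],[1,0,7.7,0,0,0,0]]'; python3 - <<'E'
from h import *
p=cam('wrist'); s=arm.read_state(); snap('wrist','w4.png'); print(s['position'],s['contact_force'])
for x,y in((42,0),(-24,0)):
  a=np.radians(116.7)
  print(w2px('wrist',(537.4+x*np.cos(a),174.7+x*np.sin(a),34)))
E
```

```text
clock: 4.77
position: [540.0, 173.4, 25.5]
ee_rot: [0.373, 0.603, -0.6, -0.371]
contact_force: [-0.5, 0.0, 0.7]
gripper_width: 85.6
[539.9572946  173.39413628  25.51145365] [-0.47026669  0.0030777   0.68239555]
[256.71055835 341.81001694]
[257.39483416 239.92227137]
```

View pics/w4.png

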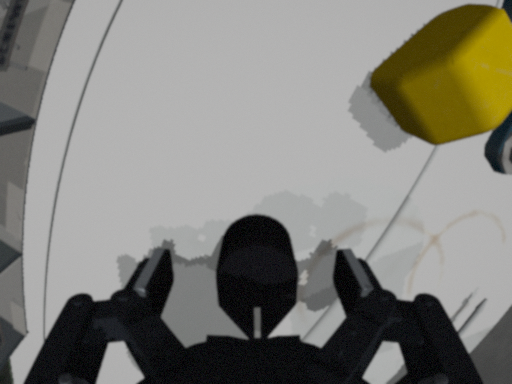

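```bash
python3 -m inch '[[1,0.4,0.2,0.17,0,0,0],[1,0.4,0.2,0.17,0,0,0],[0,0.4,0.2,0.17,0,0,0],[0,0.4,0.2,0.17,0,0,0],[0,0.4,0.2,0.17,0,0,0],[0,0.4,0.2,0.17,0,0,0],[0,0.4,0.2,0.17,0,0,0],[0,0.4,0.2,0.17,0,0,0],[0,0.4,0.2,0.17,0,0,0],[0,0.4,0.2,0.17,0,0,0]]'; python3 - <<'E'
from h import *
s=arm.read_state(); print(s['joints'])
E
```

```text
clock: 5.65
position: [535.5, 175.8, 21.7]
ee_rot: [0.372, 0.602, -0.601, -0.372]
contact_force: [0.4, -0.4, 3.5]
gripper_width: 39.2
[ 6.04823619e-01  5.47428565e-01 -4.00434017e-01  3.36693641e-04
 -6.21934875e-01 -1.41675171e-01]
```

```bash
python3 -m inch '[[0,0,-1,0,0,0,0],[0,0,-5,0,0,0,0],[0,0,-9,0,0,0,0],[0,0,-13,0,0,0,0],[0,0,-13,0,0,0,0],[0,0,-13,0,0,0,0]]'; python3 - <<'E'
from h import *
snap('wrist','w5.png'); s=arm.read_state(); print(s['position'],s['contact_force'],s['gripper_width'])
im=cv2.imread('pics/w5.png'); cv2.imwrite('pics/w5z.png',np.clip(cv2.resize(im[190:384,160:350],None,fx=3,fy=3,interpolation=cv2.INTER_CUBIC)*1.0*2,0,255))
E
```

```text
clock: 6.15
position: [535.9, 176.1, 154.3]
ee_rot: [0.373, 0.603, -0.599, -0.371]
contact_force: [-0.6, -0.1, -1.3]
gripper_width: 38.6
[534.61038634 175.42825862 152.07824912] [-0.75233686  0.592118   -0.73909991] 39.22369029997149[ WARN:0@1.936] global loadsave.cpp:1063 imwrite_ Unsupported depth image for selected encoder is fallbacked to CV_8U.
```

View pics/w5z.png

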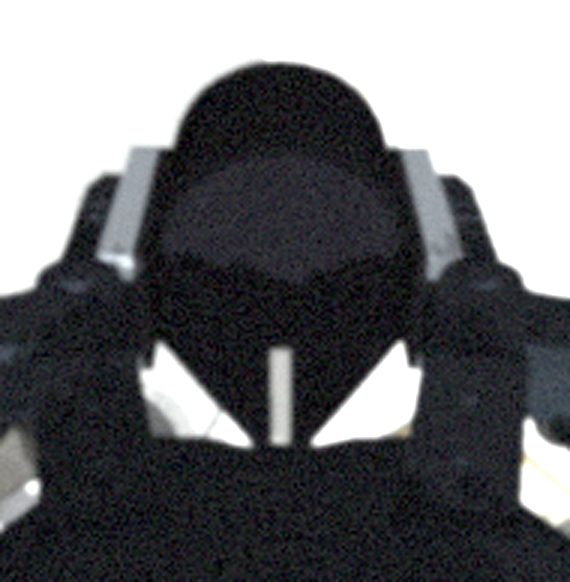

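```bash
cat > hand.py <<'E'
from h import *
p=cam('wrist'); Rm=R.from_rotvec(p['rvec']).as_matrix()
s=arm.read_state(); Rt=R.from_quat(s['ee_rot']).as_matrix()
Rc=Rm@Rt  # cam<-tool
Rc=None or Rc
c=np.array([-84.33,-124.09,-.21])
def ray(u,v,ty):
    a=(u-p['cx'])/p['fx'];b=(v-p['cy'])/p['fy'];r=np.hypot(a,b);k=np.sin(r)/r
    d=Rc.T@np.array([a*k,b*k,np.cos(r)]); return c+d*(ty-c[1])/d[1]
for h in(20,22,24):
    T=ray(160+277/3,190+155/3,h-34);B=ray(160+277/3,190+62/3,h);L=ray(160+280/3,190+350/3,h-34);L2=ray(160+281/3,190+440/3,h-34)
    print(h,'origin x from top tail',(T[0]+24).round(1),'bottom tail',(B[0]+24).round(1),'z',T[2].round(1),B[2].round(1),'line start',L.round(1),L2.round(1))
E
python3 hand.py
python3 - <<'E'
import sys; sys.path.insert(0,'.')
E
```

```text
20 origin x from top tail -0.1 bottom tail -0.1 z -0.5 -0.6 line start [ 12. -14.  -0.] [ 33.6 -14.    0.2]
22 origin x from top tail 1.0 bottom tail 0.8 z -0.5 -0.6 line start [ 13.8 -12.   -0. ] [ 35.8 -12.    0.2]
24 origin x from top tail 2.1 bottom tail 1.6 z -0.5 -0.6 line start [ 15.5 -10.   -0. ] [ 37.9 -10.    0.2]
```

```bash
python3 - <<'E'
from h import *
go((559.4,-182.6,200),145)
E
```

```text
pos [534.6 175.4 152.1] shift [-33.14  -4.84  13.75] turn [ 0.  61.5  0.1] clk 6.2
```

```bash
python3 -m inch '[[0,0,-3.5,0,0,3,0],[0,-4,-4.8,1.6,0,8,0],[0,-33.1,-4.8,13.8,0,61.5,0],[0,-33.1,-4.8,13.8,0,61.5,0],[0,-33.1,-4.8,13.8,0,61.5,0],[0,-33.1,-4.8,13.8,0,61.5,0],[0,-33.1,-4.8,13.8,0,61.5,0],[0,-33.1,-4.8,13.8,0,61.5,0],[0,-33.1,-4.8,13.8,0,61.5,0],[0,-33.1,-4.8,13.8,0,61.5,0],[0,-33.1,-4.8,13.8,0,61.5,0],[0,-33.1,-3,13.8,0,61.5,0],[0,-33.1,0,13.8,0,61.5,0],[0,-33.1,2,13.8,0,61.5,0],[0,-33.1,2,13.8,0,61.5,0],[0,-33.1,2,13.8,0,61.5,0],[0,-33.1,2,13.8,0,61.5,0],[0,-33.1,2,13.8,0,61.5,0]]'; python3 - <<'E'
from h import *
s=arm.read_state(); a=s['position']; print(a)
snap('wrist','w6.png'); snap('top','t6.png');snap('scene','s6.png')
go((559.4,-182.6,117),145)
im=cv2.imread('pics/t6.png'); cv2.imwrite('pics/t6z.png',cv2.resize(im[120:210,280:380],None,fx=5,fy=5,interpolation=cv2.INTER_CUBIC))
im=cv2.imread('pics/s6.png'); cv2.imwrite('pics/s6z.png',cv2.resize(im[100:240,200:380],None,fx=4,fy=4,interpolation=cv2.INTER_CUBIC))
E
```

```text
clock: 7.7
position: [560.4, -182.1, 132.6]
ee_rot: [0.628, 0.328, -0.326, -0.626]
contact_force: [-0.5, -0.0, -0.1]
gripper_width: 39.0
[ 560.35812328 -182.13208087  132.62364097]
pos [ 560.  -182.2  132.6] shift [-0.08  1.56  0.03] turn [0.1 0.  0.1] clk 7.85
```

View pics/w6.png

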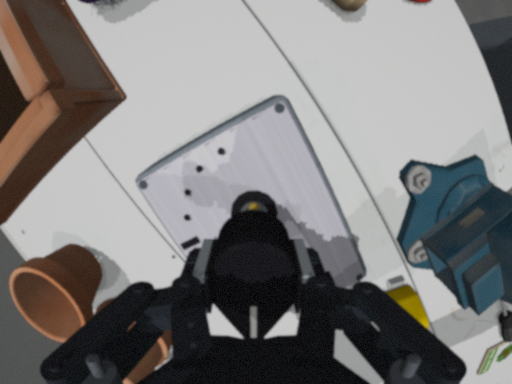

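View pics/s6z.png

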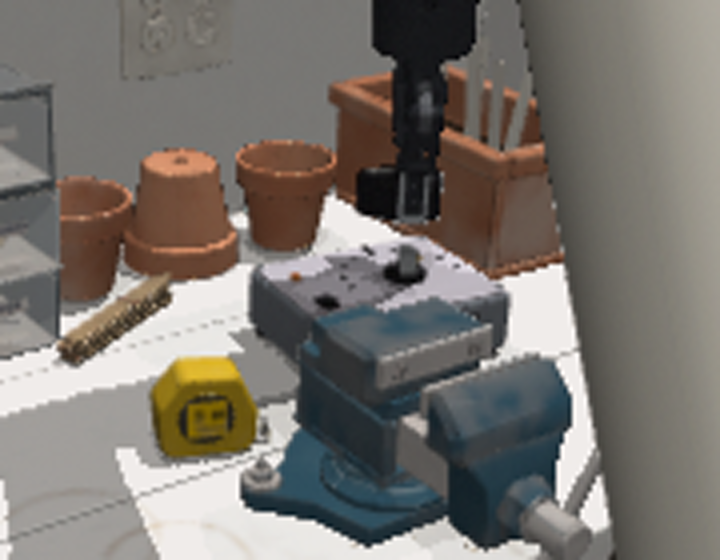

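```bash
python3 -m inch '[[0,-0.1,1,0,0,0,0],[0,-0.1,2,0,0,0,0],[0,-0.1,2.6,0,0,0,0],[0,-0.1,2.6,0,0,0,0],[0,-0.1,2.6,0,0,0,0]]'; python3 - <<'E'
from h import *
snap('wrist','w7.png');snap('scene','s7.png'); s=arm.read_state(); print(s['position'],s['contact_force'],s['wrist_torque'])
im=cv2.imread('pics/w7.png'); cv2.imwrite('pics/w7z.png',cv2.resize(im[150:300,170:340],None,fx=4,fy=4,interpolation=cv2.INTER_CUBIC))
im=cv2.imread('pics/s7.png'); cv2.imwrite('pics/s7z.png',cv2.resize(im[130:190,270:340],None,fx=8,fy=8,interpolation=cv2.INTER_CUBIC))
go((559.4,-182.6,95),145)
E
```

```text
clock: 8.27
position: [558.4, -183.1, 104.4]
ee_rot: [-0.627, -0.326, 0.327, 0.627]
contact_force: [0.1, 0.4, -0.4]
gripper_width: 39.2
[ 558.93974248 -183.09816123  105.22399065] [-0.15463651 -0.43069823 -1.10408156] [-0.00921692 -0.04680173  0.03479852]
pos [ 558.9 -183.1  105.2] shift [ 0.07  1.02 -0.01] turn [-0.  0. -0.] clk 8.3667
```

View pics/w7z.png

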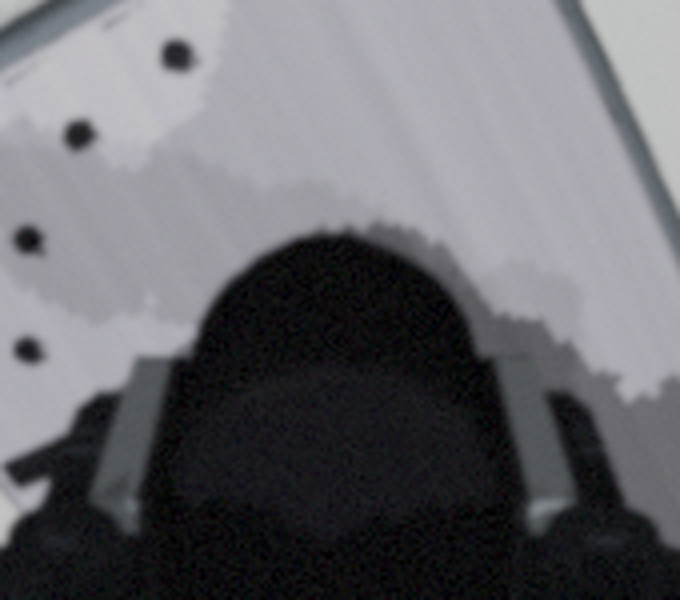

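View pics/s7z.png

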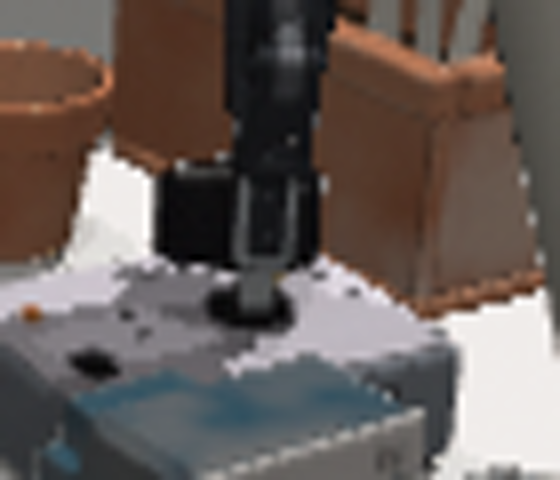

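```bash
python3 -m inch '[[0,0.05,0.3,0,0,0,0],[0,0.05,0.6,0,0,0,0],[0,0.05,0.9,0,0,0,0],[0,0.05,0.9,0,0,0,0],[0,0.05,0.9,0,0,0,0]]'; python3 - <<'E'
from h import *
s=arm.read_state(); print(s['position'],s['contact_force'],s['wrist_torque'])
E
```

```text
clock: 8.78
position: [559.7, -182.5, 96.3]
ee_rot: [0.627, 0.327, -0.326, -0.627]
contact_force: [1.6, 2.2, -0.5]
gripper_width: 38.9
[ 559.65295412 -182.46787627   96.29548343] [ 1.61100965  2.22448925 -0.51098659] [ 0.35704946 -0.48565968  0.04399598]
```

```bash
python3 -m inch '[[0,0,0.3,0,0,0,0],[0,0,0.6,0,0,0,0],[0,0,0.8,0,0,0,0],[0,0,0.8,0,0,0,0]]'; python3 -c "
from h import *
s=arm.read_state(); print(s['position'],s['contact_force'],s['wrist_torque'],s['gripper_width'])"
```

```text
clock: 9.12
position: [559.4, -182.2, 87.5]
ee_rot: [-0.627, -0.327, 0.326, 0.627]
contact_force: [3.9, 1.5, -3.8]
gripper_width: 39.2
[ 559.36315905 -182.2389186    87.47289938] [ 3.88360068  1.54634415 -3.83391892] [ 0.80384446 -1.01759751  0.02630748] 39.19030201404807
```

```bash
python3 -m inch '[[0,0,0.2,0,0,0,0],[0,0,0.4,0,0,0,0],[0,0,0.5,0,0,0,0],[0,0,0.5,0,0,0,0]]'; python3 -c "
from h import *
s=arm.read_state(); print(s['position'],s['contact_force'],s['wrist_torque'],s['gripper_width'])
snap('scene','s8.png');snap('wrist','w8.png')
im=cv2.imread('pics/s8.png'); cv2.imwrite('pics/s8z.png',cv2.resize(im[130:190,270:340],None,fx=8,fy=8,interpolation=cv2.INTER_CUBIC))
s=arm.read_state(); print(s['position'],s['contact_force'])"
```

```text
clock: 9.45
position: [559.6, -182.3, 84.7]
ee_rot: [0.627, 0.327, -0.327, -0.627]
contact_force: [-0.3, 5.6, 6.9]
gripper_width: 39.2
[ 559.57437947 -182.31406398   84.7191075 ] [-0.34920588  5.59470291  6.85381339] [ 1.54338049  0.03973172 -0.0556675 ] 39.15968604462021
[ 559.54726691 -182.33779083   84.70911451] [-2.65169909e-03  4.84659855e+00  7.13081726e+00]
```

View pics/s8z.png

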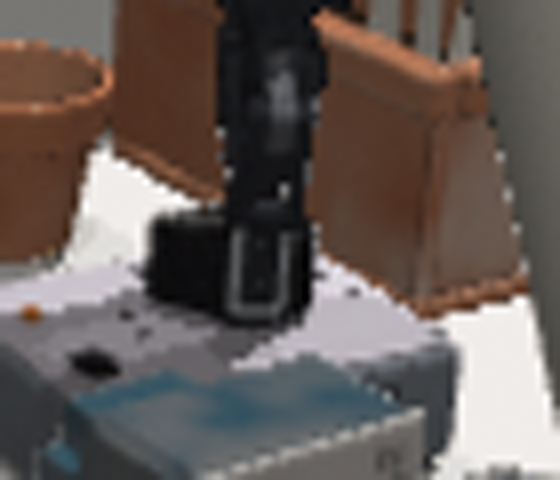

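View pics/w8.png

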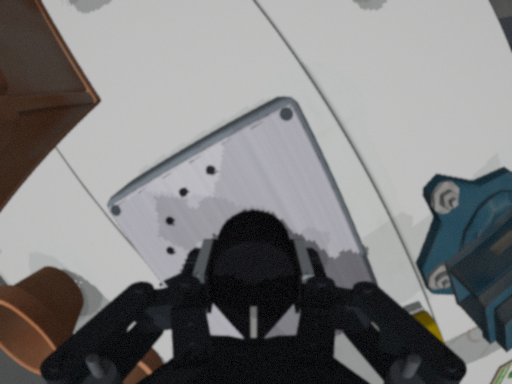

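```bash
python3 -m inch '[[0,0,0.15,0,0,0,0],[0,0,0.3,0,0,0,0],[0,0,0.3,0,0,0,0]]'; python3 -c "
from h import *
s=arm.read_state(); print(s['position'],s['contact_force'],s['wrist_torque'],s['gripper_width'],s['joints'])
go((559.6,-182.3,85),83.5)"
```

```text
clock: 9.8
position: [559.6, -182.3, 84.7]
ee_rot: [0.627, 0.327, -0.327, -0.626]
contact_force: [-4.7, 9.8, 23.0]
gripper_width: 39.2
[ 559.58022019 -182.32341055   84.66104009] [-4.72873772  9.78445911 23.01558236] [ 2.40642956  1.56272956 -0.05238794] 39.16359239396712 [-0.03958222  0.48905719 -0.28898535  0.00119588 -0.79134503 -0.56995361]
pos [ 559.6 -182.3   84.7] shift [ 0.   -0.03 -0.  ] turn [ 0.1 61.6  0.1] clk 9.8
```

```bash
python3 -m inch '[[0,0,-0.3,0,0,0,0],[0,0,-0.3,0,0,5,0],[0,0,-0.3,0.01,0,10,0],[0,0,-0.3,0.02,0,15,0],[0,0,-0.3,0.02,0,20,0],[0,0,-0.3,0.03,0,25,0],[0,0.01,-0.3,0.03,0,30,0],[0,0.01,-0.3,0.04,0,35,0],[0,0.02,-0.3,0.04,0,40,0],[0,0.02,-0.3,0.05,0,45,0],[0,0.03,-0.3,0.05,0,50,0],[0,0.03,-0.3,0.06,0,55,0],[0,0.04,-0.3,0.06,0,60,0],[0,0.04,-0.3,0.06,0,61.5,0],[0,0.04,-0.3,0.06,0,61.5,0],[0,0.04,-0.3,0.06,0,61.5,0]]'; python3 -c "
from h import *
s=arm.read_state(); print(s['position'],s['contact_force'],s['wrist_torque'],s['gripper_width'])
go((559.6,-182.3,85),83.5)
snap('wrist','w9.png')"
```

```text
clock: 11.13
position: [560.8, -182.9, 84.8]
ee_rot: [0.707, -0.038, 0.041, -0.705]
contact_force: [4.0, -1.0, 5.0]
gripper_width: 39.2
[ 560.78302097 -182.85156303   84.75870701] [ 4.02621697 -0.99981833  5.01864376] [-0.28533685 -1.01811174 -0.00369349] 39.17512891842376
pos [ 560.8 -182.9   84.8] shift [-0.12 -0.02  0.04] turn [0.1 0.1 0.3] clk 11.1333
```

View pics/w9.png

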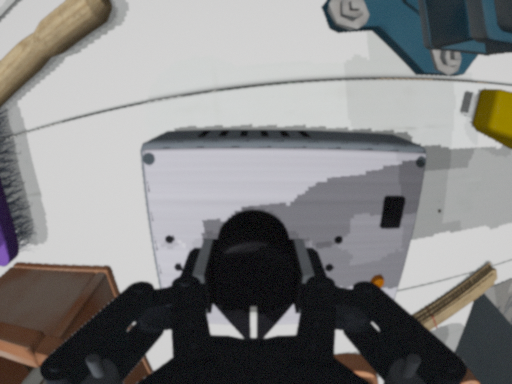

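```bash
python3 -m inch '[[0.6,0,0,0,0,0,0],[0.7,0,0,0,0,0,0],[0.7,0,0,0,0,0,0],[0.8,0,0,0,0,0,0],[1,0,-1,0,0,0,0],[1,0,-3,0,0,0,0],[1,0,-6,0,0,0,0],[1,0,-10,0,0,0,0],[1,0,-13,0,0,0,0],[1,0,-15,0,0,0,0],[1,0,-15,0,0,0,0],[1,0,-15,0,0,0,0]]'; python3 -c "
from h import *
import json
im=snap('wrist','w10.png'); p=cam('wrist'); json.dump({k:np.ravel(v).tolist() if np.ndim(v) else float(v) for k,v in p.items()},open('p10.json','w'))
snap('scene','s10.png');snap('top','t10.png')
s=arm.read_state(); print(s['position'],s['contact_force'])
im=cv2.imread('pics/w10.png'); cv2.imwrite('pics/w10z.png',cv2.resize(im[130:290,150:350],None,fx=4,fy=3.7,interpolation=cv2.INTER_CUBIC))
im=cv2.imread('pics/s10.png'); cv2.imwrite('pics/s10z.png',cv2.resize(im[100:240,200:380],None,fx=4,fy=4,interpolation=cv2.INTER_CUBIC))"
```

```text
clock: 12.18
position: [559.0, -181.9, 235.2]
ee_rot: [-0.706, 0.039, -0.041, 0.706]
contact_force: [0.2, 0.2, 0.8]
gripper_width: 85.5
[ 557.92357875 -181.81803116  232.02586486] [ 0.25779746 -0.02817016 -0.63697172]
```

View pics/w10z.png

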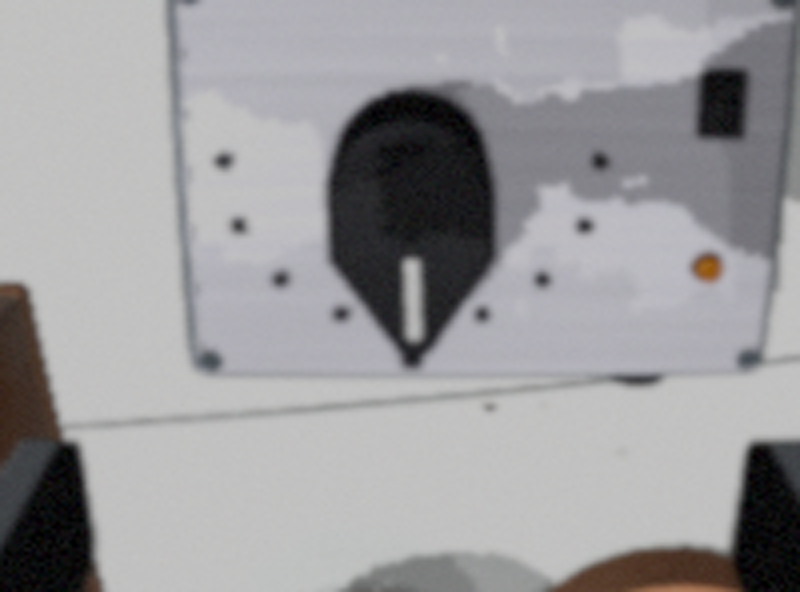

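View pics/s10z.png

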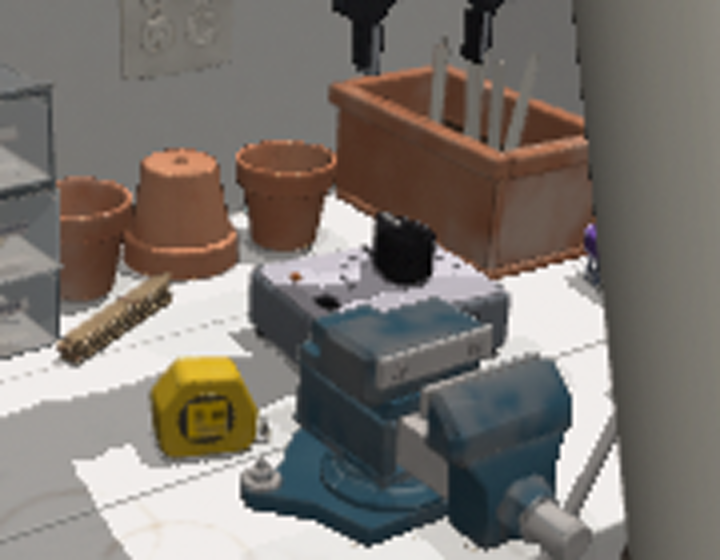

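```bash
python3 - <<'E'
from h import *
import json
p=json.load(open('p10.json'))
Z=lambda u,v,z: px2w('wrist',(u+.5)/4-.5+150,(v+.5)/3.7-.5+130,z,p)[:2]
D=np.array([Z(*q,57) for q in((224,161),(599,161),(238,226),(585,225),(281,279),(542,279),(341,314),(482,314))])
A=np.c_[2*D,np.ones(8)]; s=np.linalg.lstsq(A,(D**2).sum(1),rcond=None)[0]; c=s[:2]; y=lambda v:np.degrees(np.arctan2(v[1],v[0]))
ys=np.array([y(q-c) for q in D]); print('centre',c,'mark dir',(ys[::2]+ys[1::2])/2)
for z in (97,):
    a,b,n=Z(411.5,262,z),Z(414,340,z),Z(413,357,z); cL=Z(331,210,z);cR=Z(494,210,z)
    print('line yaw',y(b-a),'nose from centre',y(n-c),np.linalg.norm(n-c),'nose r line from cheeks mid',y(n-(cL+cR)/2),(cL+cR)/2)
E
```

```text
centre [ 558.58246108 -181.58299652] mark dir [-6.48526029 -6.31690604 -6.46978602 -6.46290789]
line yaw -4.8936016524320065 nose from centre -5.9732926605174645 40.67817203850464 nose r line from cheeks mid -6.29425655788657 [ 558.79994991 -181.37773057]
```

```bash
python3 - <<'E'
from h import *
im=cv2.imread('pics/t10.png'); cv2.imwrite('pics/t10z.png',cv2.resize(im[130:205,290:375],None,fx=7,fy=7,interpolation=cv2.INTER_CUBIC))
cv2.imwrite('pics/t10.png',im)
E
```

```text
(no output)
```

View pics/t10.png

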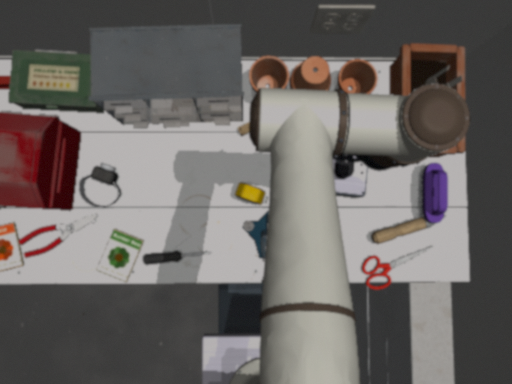

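```bash
python3 -c "
from bench import arm
print(arm.job_done(), arm.read_state()['clock'])"
```

```text
the job is handed in; nothing more can be done
the job is handed in; nothing more can be done
```

The knob is back on the spindle and pushed fully home. Its nose points at the long bar mark, and I handed the job in a little over 12 s into the run.

- **Fitting:** I held the knob by its cheeks with the nose at the measured flat direction (about 55° in world). It went past the nub with little force. At the bottom it pushed back with 23 N and did not move, with its underside at about 63 mm, the seat height.
- **Turning:** I turned it about 61.5° clockwise, let go, and raised the gripper about 150 mm.
- **Last checks:** In the final wrist picture the nose lies at about -6.0° from the spindle axis and the mark at about -6.4°, so they agree to about half a degree. The white line alone read -4.9°, about 1.5° off, but that is a short line and a coarser measure. The tape measure and screwdriver stand where they did at the start, and the contact force was close to zero.

Measured tool positions differed from the commanded ones by 1 to 3 mm during the work, so I steered by the measured positions and the pictures.

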